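Sweep kiln spacers through the gate

ROBOT

A 7-joint arm with a two-finger parallel gripper is mounted at the origin on the work surface; the furniture and walls round the work are solid. World frame = base frame: x ahead of the robot, y to its left, z up, the work surface at z = 0. Lengths are in m, angles in rad, forces in N, time in s.
With the tool pointing down it reaches from about 0.4 to 0.9 m from the base axis. Payload 5.5 kg.
Tool frame: the origin (TCP) lies on the front face of the gripper's body, between the roots of the fingers; the fingertips stand 73 mm ahead of it and the grasp point (between the pads) lies 54 mm ahead of it; z points along the fingers, y is the direction in which the jaws open and shut (so a half turn about z gives the same grasp; the last joint's range is limited). The gripper opens to 85 mm and grips with 20 to 120 N. Pads are 22 mm wide; open, the fingers measure 114 mm over their backs; the gripper's body (76 mm by 85 mm) begins 54 mm behind the grasp point. The pads swing forward as they close: fully open they stand 13 mm farther back than shut.
Start: joints at [0.263, 0.501, -0.427, 1.55, 0.221, 1.138, -0.21], TCP at [0.65, 0, 0.304] pointing down, gripper open.
Joint ranges: [-2.88, 2.88], [-0.31, 2.03], [-1.54, 1.56], [0.2, 2.42], [-1.41, 4.55], [0.19, 2.02], [-2.57, 2.57]. Speed limits (rad/s): [2.57, 2.57, 3.14, 3.14, 3.14, 3.14, 3.14].

INTERFACE

Orientations are given as a unit quaternion [x, y, z, w].
In Python, from bench import readout, imaging, ticket gives the robot as it stands.
- The arm moves only by the tool drive_tool, never from a script. Its argument "targets" is a list of rows, each a list of 3 entries, a list of its own where there are three numbers: the opening in per cent of the stroke, from 0 (shut) to 100 (fully open), then the shift along the world's x, y, z in mm, then the turn about the world's z in degrees. In form: [[gripper, [x, y, z], spin], ...]. A call has exactly 5 rows; each row is the pose to reach, as a shift and turn from the pose measured when the call began; what a row does not reach only later rows make up. A row lasts 1/12 s, in which the tool goes at most 41.7 mm and 7.16 degrees, less where a joint would pass 70% of its speed; a pose out of reach is approached as far as the arm can. A call with a gripper value outside its range is refused whole. The fingers move at their own pace and stop on an object; "squeeze" is the grip in N (left out, the last holds). Time passes only in rows, so rows that repeat a pose let the fingers close, or fill a call up. It gives the time, the measured TCP pose, the force and the opening at its end, in the units of the state.
- readout.get_state(): the state, without advancing time (a new reading comes with each control period).
- imaging.snapshot(name): name is "scene" or "side" or "wrist"; returns a dict with "frame" (384x512x3 uint8, red, green, blue), "camera_matrix" (3x3 intrinsics, pixels), "rvec" (rotation vector, rad) and "tvec" (3), from world to camera coordinates, as OpenCV has them; the wrist camera has in their place "T_tool_cam" (4x4, takes a point from camera to tool coordinates, whose origin is the TCP and whose axes are the flange's). Camera axes: x right, y down, z forward; pixel columns grow to the right and rows downward; lengths in m; the calibration is good to about 2 mm. A picture is of the moment at which its call begins: read the wrist's pose just before it. There is no depth.
- ticket.finish_job(): hands the job in, once; it reports no verdict.
The state is a dict: "time": time; "joint_positions": joint angles; "joint_vel": joint speeds; "tau": joint torques, N m; "position": TCP position; "tool_rot": TCP orientation; "force": force on the tool from outside, world axes, zero at the start; "moment": the same for the moment, N m; "gripper_width": finger opening in m.
Only numpy, scipy, OpenCV 4.12 (cv2) and the standard library are available. Lean on these libraries where they do the work, as an engineer would, in place of code of your own. Each camera call takes 0.05 s, during which the arm holds its last target. There are 200 camera calls.

TASK

Push the three round kiln spacers across the deck of the wooden sorting tray with the fingertips and through the gap in its fence, one at a time, so that all three drop into the slot behind. Do not lift them, and leave the two three-armed stilts lying where they are.

Things in the scene. Friction and masses are not known exactly. Their poses are not given: they have to be found in the camera images.
- tray: Wooden sorting tray, fixed, turned up to 0.22 rad. Origin at table height under the middle of the gate; x from the deck through the gate to the slot (away from the robot), y left along the fence, z up. Level deck 86 mm above the table, x -200 to 0, y -140 to 140 mm; the edge towards the robot is open, the left and right edges have lips 8 mm wide, 9 mm high.
- gate (a point): Middle of the gate at deck height (tray frame 0, 0, 86 mm): a gap 48 mm wide (y -24 to 24) in a fence along the deck's far edge, 6 mm thick (x -6 to 0) and 18 mm high above the deck. At x = 0 the deck ends in a sheer edge; a spacer tips into the slot by itself once its centre is past it, so the fingers need not pass the gate.
- slot (a point): Middle of the floor of the slot, an open trough right behind the fence: tray frame x 0 to 70, y -134 to 134 mm, floor 80 mm below the deck (6 mm above the table). Its far wall, x 70 to 76, stands 18 mm above deck level.
- disc_0: Plain white fired-clay kiln spacer: a round disc 36 mm in diameter and 14 mm thick with a shallow dimple in its upper face, 20 to 45 g, lying flat and loose on the tray's deck, at least 50 mm before the fence. Origin at its centre (7 mm above the deck while it lies flat).
- disc_1: Plain white fired-clay kiln spacer: a round disc 36 mm in diameter and 14 mm thick with a shallow dimple in its upper face, 20 to 45 g, lying flat and loose on the tray's deck, at least 50 mm before the fence. Origin at its centre (7 mm above the deck while it lies flat).
- disc_2: Plain white fired-clay kiln spacer: a round disc 36 mm in diameter and 14 mm thick with a shallow dimple in its upper face, 20 to 45 g, lying flat and loose on the tray's deck, at least 50 mm before the fence. Origin at its centre (7 mm above the deck while it lies flat).
- stilt_0: White fired-clay kiln stilt: a three-armed star, arms reaching 22 mm from the middle, 12 mm thick, about 30 g, lying loose on the deck close before the fence and well to the left (+y) side of the gate. Origin at its centre. Stays where it lies.
- stilt_1: White fired-clay kiln stilt: a three-armed star, arms reaching 22 mm from the middle, 12 mm thick, about 30 g, lying loose on the deck close before the fence and well to the right (-y) side of the gate. Origin at its centre. Stays where it lies.
There are look-alikes about, which are no part of the job. What is shaped like the disc_2 but orange or red is not meant.

How it is judged:
By the outcome, as a careful person would: the job done as asked, in the order asked, and still so for the second after the job is handed in, with the robot touching nothing.
It also fails if it takes over 64 s, if anything falls off the work surface, if the arm or the gripper's body presses on something with over 40 N, if the wrist force passes 120 N, or if a joint passes its speed limit or range.

## Working session

There is one attempt and no reset: what is moved stays moved. The work goes in short steps, Python scripts to look and compute and a tool call to move; the robot and the scene stay as the last step left them, time stands still between calls to the robot, and variables do not carry over. Pictures are saved under pics/ and viewed, about 8 in all and at most 12, crops included, and the job is handed in when it is done.

Besides the shell and the picture viewer there is one more tool, called after ">>>" in YAML: its name, and indented under it one key for each argument. drive_tool: Moves the arm, as the interface text tells. Its arguments: {"type":"object","properties":{"targets":{"type":"array"},"squeeze":{"type":"number"}},"required":["targets"]}

```bash
mkdir -p pics
cat > h.py <<'E'
import numpy as np, cv2
from bench import readout, imaging, ticket
from scipy.spatial.transform import Rotation as R
def snap(name,fn=None):
    s=readout.get_state(); d=imaging.snapshot(name)
    if fn: cv2.imwrite('pics/'+fn,d['frame'][:,:,::-1])
    K=np.array(d['camera_matrix'])
    if name=='wrist':
        T=np.eye(4);T[:3,:3]=R.from_quat(s['tool_rot']).as_matrix();T[:3,3]=s['position']
        M=np.linalg.inv(T@np.array(d['T_tool_cam']))
    else:
        M=np.eye(4);M[:3,:3]=cv2.Rodrigues(np.array(d['rvec']))[0];M[:3,3]=np.ravel(d['tvec'])
    return d['frame'],K,M
def ray(K,M,px,z):
    p=cv2.undistortPoints(np.array([[px]],float),K,None)[0,0]
    d=M[:3,:3].T@np.array([p[0],p[1],1]); c=-M[:3,:3].T@M[:3,3]
    return c+d*(z-c[2])/d[2]
E
python3 - <<'E'
from h import *
f,K,M=snap('scene','s1.png'); g,K2,M2=snap('wrist','w1.png')
np.savez('c.npz',K=K,M=M,K2=K2,M2=M2)
s=readout.get_state();print(s['position'],s['tool_rot'],s['time'])
cv2.imwrite('pics/both.png',cv2.resize(np.vstack([f,g]),None,fx=.78,fy=.78)[:,:,::-1])
E
```

```text
[ 6.49498837e-01 -3.66005747e-05  3.02963948e-01] [ 7.07107554e-01  7.07105469e-01 -5.87767814e-04 -6.46650680e-04] 0.1
```

View pics/s1.png

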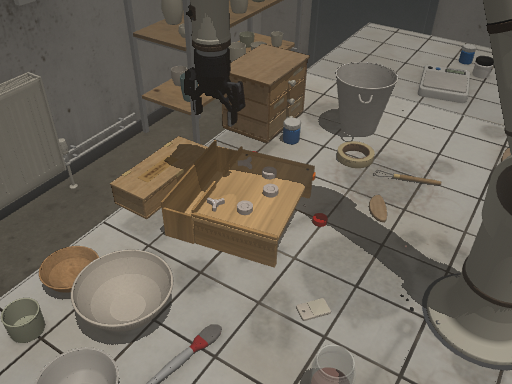

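View pics/w1.png

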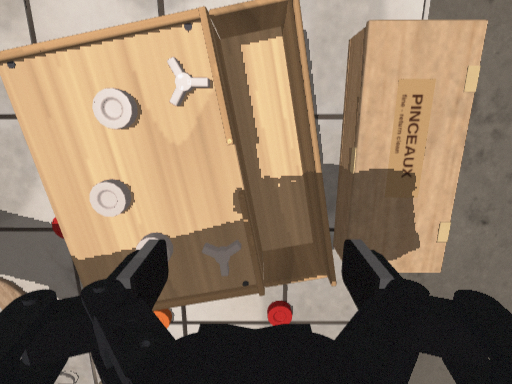

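The wrist view shows white discs at (113,109), (109,199) and (151,245, half hidden by a finger). The stilts are at (184,82) and (224,258), and the gate is between about (231,142) and (246,190). The red and orange discs at (280,313), (160,318) and (58,227) are off the tray and are decoys. I'll enlarge the picture to measure.

Run:
```python
from h import *
c=np.load('c.npz');w=cv2.imread('pics/w1.png')
cv2.imwrite('pics/w1c.png',cv2.resize(w[0:310,0:345],None,fx=2.3,fy=1.93))
for n,p,z in [('d0',(113,108),.1),('d1',(109,199),.1),('d2',(153,246),.1),('s0',(184,82),.098),('s1',(224,258),.098),('gL',(231,142),.104),('gR',(246,190),.104),('fL',(205,10),.104),('fR',(262,293),.104),('cl',(10,64),.095)]:
    print(n,np.round(ray(c['K2'],c['M2'],p,z)*1000,1))
for n,p,z in [('d0',(245,207),.1),('d1',(270,190),.1),('d2',(269,173),.1)]:
    print(n,np.round(ray(c['K'],c['M'],p,z)*1000,1))
```

```text
d0 [522.5  71.5 100. ]
d1 [507.7 -13.3 100. ]
d2 [545.8 -63.1 100. ]
s0 [587.   93.4  98. ]
s1 [617.4 -77.6  98. ]
gL [627.7  41.8 104. ]
gR [640.9  -3.2 104. ]
fL [608.9 147.6 104. ]
fR [ 656.8 -114.9  104. ]
cl [434.5 108.6  95. ]
d0 [516.7  77.9 100. ]
d1 [502.2  -4.5 100. ]
d2 [538.6 -59.8 100. ]
```

View pics/w1c.png

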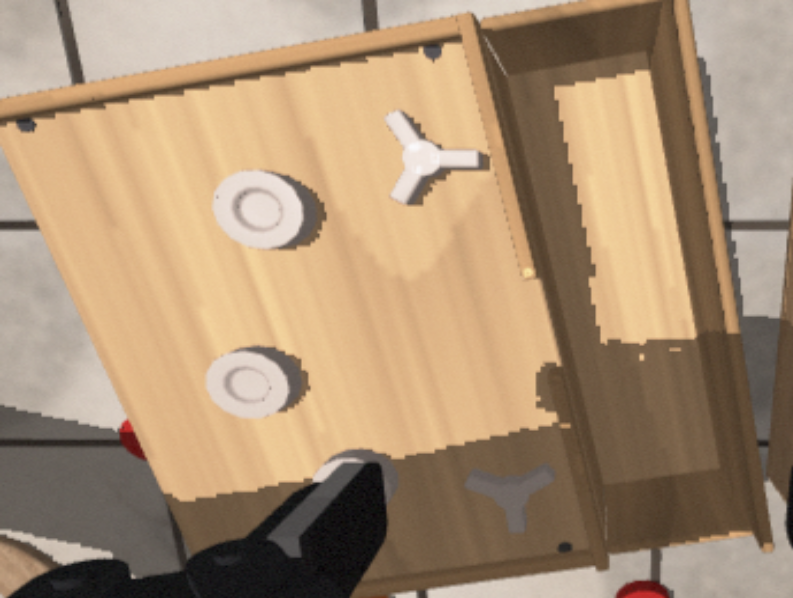

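>>> drive_tool:
  targets:
    - [24,[-20,-3,0],-7]
    - [24,[-40,-6,0],-14]
    - [24,[-60,-8,0],-21]
    - [24,[-80,-10,0],-28]
    - [24,[-100,-12,0],-35]

```text
time: 0.52
position: [0.5482, -0.0122, 0.3024]
tool_rot: [0.888, 0.459, -0.001, -0.001]
force: [1.3, -0.5, -0.2]
gripper_width: 0.0255
```

>>> drive_tool:
  targets:
    - [24,[-17,-3,0],-7]
    - [24,[-34,-6,0],-14]
    - [24,[-51,-8,0],-21]
    - [24,[-68,-10,0],-28]
    - [24,[-85,-12,0],-35]

```text
time: 0.93
position: [0.462, -0.0243, 0.302]
tool_rot: [0.986, 0.168, -0.001, -0.001]
force: [-0.1, -0.7, 0.5]
gripper_width: 0.0206
```

>>> drive_tool:
  targets:
    - [24,[0,0,-10],-6]
    - [24,[0,0,-20],-6]
    - [24,[0,0,-30],-6]
    - [24,[0,0,-30],-6]
    - [24,[0,0,-30],-6]

```text
time: 1.35
position: [0.4619, -0.0241, 0.2711]
tool_rot: [0.993, 0.117, -0.002, -0.002]
force: [0.0, -0.6, 0.1]
gripper_width: 0.0204
```

Run:
```python
from h import *
f,K,M=snap('wrist','w2.png');np.savez('c2.npz',K=K,M=M)
s=readout.get_state();print(s['position'],R.from_quat(s['tool_rot']).as_matrix().round(3),s['time'],s['gripper_width'],s['joint_positions'])
cv2.imwrite('pics/w2b.png',cv2.resize(f,(800,600))[:,:,::-1])
```

```text
[ 0.46226833 -0.0241048   0.27158817] [[ 0.973  0.232 -0.003]
 [ 0.232 -0.973  0.003]
 [-0.002 -0.004 -1.   ]] 1.4 0.020275874462731814 [ 0.21156299  0.18650806 -0.23874356  2.0399612   0.05093152  0.92357591
 -1.39077376]
```

View pics/w2b.png

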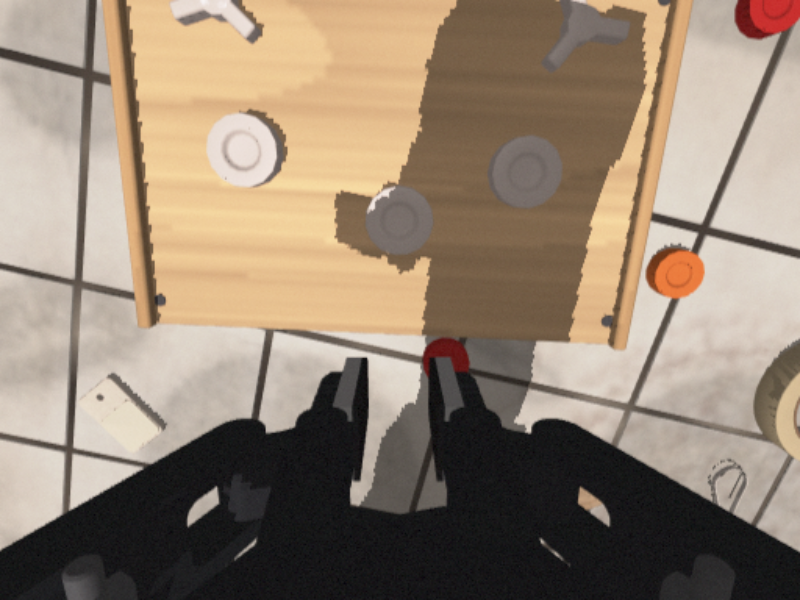

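All three white discs are now clear, at (242,149), (400,219) and (527,171) in the enlarged view. The red and orange discs are off the tray.

Run:
```python
from h import *
c=np.load('c2.npz')
G=np.array([632,18]);a=.18;E=np.array([[np.cos(a),np.sin(a)],[-np.sin(a),np.cos(a)]])
for n,p,z in [('d0',(242,149),.1),('d1',(400,219),.1),('d2',(527,171),.1),('nearL deck',(150,324),.086),('nearR deck',(618,343),.086),('lipL',(140,327),.095),('lipR',(626,349),.095)]:
    w=ray(c['K'],c['M'],np.array(p)*.64,z)[:2]*1000; print(n,w.round(1),(E@(w-G)).round(1))
```

```text
d0 [521.8  70.5] [-99.   71.4]
d1 [506.6 -14.3] [-129.2   -9.3]
d2 [544.7 -71. ] [-101.8  -72. ]
nearL deck [412.2 113.7] [-199.1  133.5]
nearR deck [ 464.9 -156.8] [-195.7 -142.1]
lipL [413.2 114.7] [-198.   134.3]
lipR [ 464.8 -157.3] [-195.9 -142.5]
```

>>> drive_tool:
  targets:
    - [24,[0,0,-30],0]
    - [24,[0,0,-60],0]
    - [24,[0,0,-85],0]
    - [24,[0,0,-107],0]
    - [24,[0,0,-107],0]

```text
time: 1.82
position: [0.4601, -0.024, 0.1612]
tool_rot: [0.993, 0.117, -0.004, -0.002]
force: [-1.3, -0.3, -0.4]
gripper_width: 0.0204
```

>>> drive_tool:
  targets:
    - [24,[12,3,0],0]
    - [24,[22,5.5,0],0]
    - [24,[32,8,0],0]
    - [24,[43,11,0],0]
    - [24,[54,13.5,0],0]

```text
time: 2.23
position: [0.5162, -0.01, 0.1627]
tool_rot: [0.993, 0.118, -0.003, -0.002]
force: [-0.5, -0.4, -0.1]
gripper_width: 0.0206
```

>>> drive_tool:
  targets:
    - [24,[11,2.5,0],0]
    - [24,[22,5.5,0],0]
    - [24,[33,8,0],0]
    - [24,[43,10,0],0]
    - [24,[48,11.5,0],0]

```text
time: 2.65
position: [0.5666, 0.0019, 0.164]
tool_rot: [0.993, 0.118, -0.002, -0.002]
force: [-0.4, 0.0, -0.0]
gripper_width: 0.0205
```

Run:
```python
from h import *
f,K,M=snap('wrist','w3.png');np.savez('c3.npz',K=K,M=M)
s=readout.get_state();print(s['position'],s['time'],s['force'],s['gripper_width'])
cv2.imwrite('pics/w3b.png',cv2.resize(f,(800,600))[:,:,::-1])
```

```text
[0.56683722 0.00217457 0.16376554] 2.7 [ 2.26827247 -0.43066954  0.21904356] 0.020544811183677816
```

View pics/w3b.png

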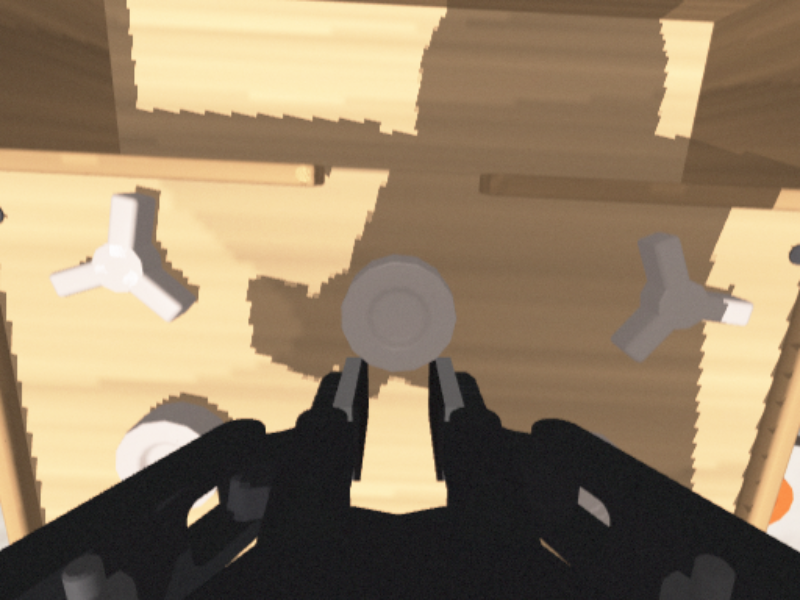

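The disc at (399,312) sits in the fingers and is lined up with the gate. The gap runs from (318,175) to (483,183).

Run:
```python
from h import *
c=np.load('c3.npz')
for n,p,z in [('disc',(399,313),.1),('gL low',(323,184),.086),('gR low',(481,194),.086),('gL top',(310,186),.104),('gR top',(484,192),.104),('edgeL',(330,170),.086),('edgeR',(480,176),.086)]:
    w=ray(c['K'],c['M'],np.array(p)*.64,z)[:2]*1000; print(n,w.round(1))
```

```text
disc [593.1   8. ]
gL low [624.3  39.9]
gR low [632.9  -8.9]
gL top [623.9  40.5]
gR top [633.5  -6.3]
edgeL [628.9  38.6]
edgeR [638.1  -7. ]
```

>>> drive_tool:
  targets:
    - [24,[10,2,0],0]
    - [24,[21,4,0],0]
    - [24,[32,6,0],0]
    - [24,[42,8.5,0],0]
    - [24,[48,9.5,0],0]

```text
time: 3.12
position: [0.6157, 0.012, 0.1642]
tool_rot: [0.993, 0.118, -0.001, -0.002]
force: [0.6, 0.3, -0.8]
gripper_width: 0.0202
```

Run:
```python
from h import *
f,K,M=snap('wrist','w4.png')
s=readout.get_state();print(s['position'],s['time'],s['force'],s['gripper_width'])
```

```text
[0.61650087 0.01215638 0.16418895] 3.1667 [ 1.15622749  0.63457889 -0.01298452] 0.02055450385603381
```

View pics/w4.png

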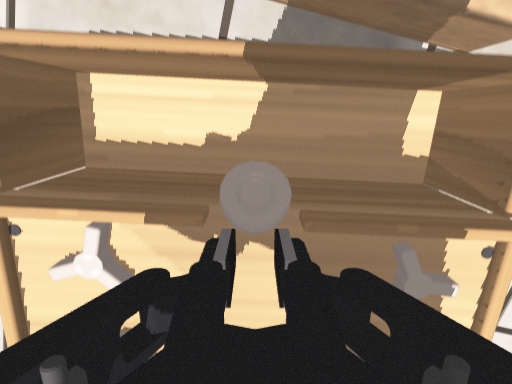

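>>> drive_tool:
  targets:
    - [24,[2,0.5,0],0]
    - [24,[4,0.8,0],0]
    - [24,[4,0.8,0],0]
    - [24,[4,0.8,0],0]
    - [24,[4,0.8,0],0]

```text
time: 3.58
position: [0.6201, 0.0128, 0.1642]
tool_rot: [0.993, 0.118, -0.001, -0.002]
force: [0.7, 0.0, -0.1]
gripper_width: 0.0205
```

Run:
```python
from h import *
f,K,M=snap('wrist','w5.png');g,_,_=snap('side')
s=readout.get_state();print(s['position'],s['time'],s['force'])
cv2.imwrite('pics/w5b.png',np.hstack([f[100:300,100:400],g[100:300,100:500]])[:,:,::-1])
```

```text
[0.62023636 0.01281795 0.16422042] 3.6833 [ 0.18804595 -0.56805229  0.19679941]
```

View pics/w5b.png

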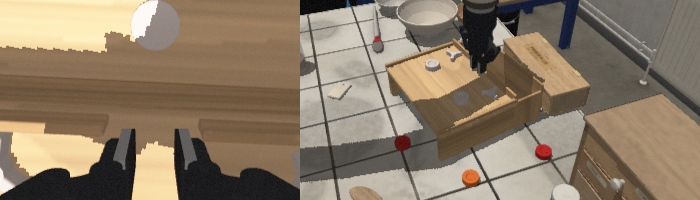

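disc_1 has dropped: it shows at (155,25) in the crop, below in the slot. Next is disc_0, approached from its left rear.

>>> drive_tool:
  targets:
    - [24,[-3,0,30],0]
    - [24,[-10,5,45],0]
    - [24,[-35,20,45],-7]
    - [24,[-60,35,45],-14]
    - [24,[-85,50,45],-21]

```text
time: 4.1
position: [0.5344, 0.063, 0.2096]
tool_rot: [0.998, -0.068, 0.0, -0.003]
force: [-0.1, 1.3, 0.1]
gripper_width: 0.0207
```

>>> drive_tool:
  targets:
    - [24,[-15,9,0],-7]
    - [24,[-30,18,0],-14]
    - [24,[-47,26,0],-20]
    - [24,[-47,26,0],-20]
    - [24,[-47,26,0],-20]

```text
time: 4.52
position: [0.4867, 0.0896, 0.2099]
tool_rot: [0.971, -0.239, 0.001, -0.003]
force: [0.6, 0.3, -0.4]
gripper_width: 0.0205
```

Run:
```python
from h import *
f,K,M=snap('wrist','w6.png');np.savez('c6.npz',K=K,M=M)
s=readout.get_state();r=R.from_quat(s['tool_rot']).as_matrix();print(s['position'],np.degrees(np.arctan2(r[1,0],r[0,0])),s['time'],s['joint_positions'])
cv2.imwrite('pics/w6b.png',cv2.resize(f,(800,600))[:,:,::-1])
```

```text
[0.48768007 0.08904766 0.21001382] -27.711243744693004 4.5667 [-0.14672355  0.32091067 -0.10042092  2.02715421  0.03912084  0.79059332
 -2.32387743]
```

View pics/w6b.png

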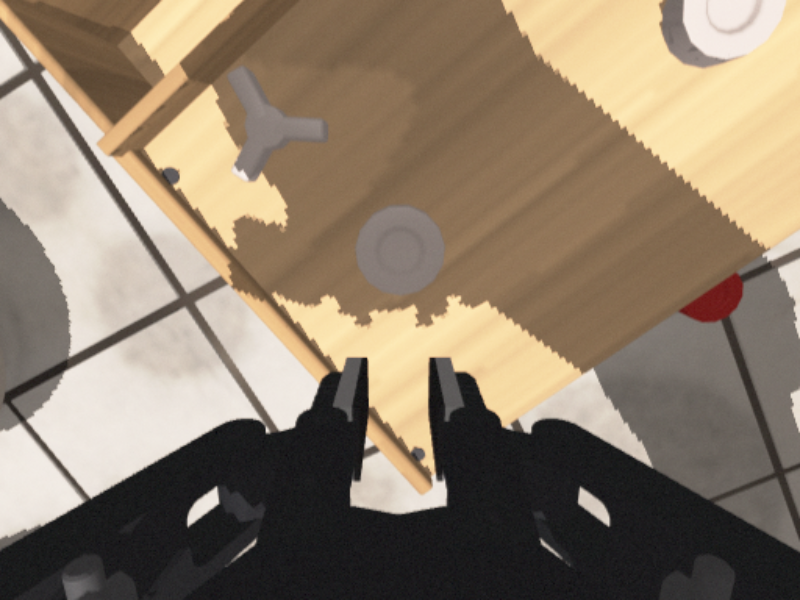

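disc_0 is centred ahead of the fingers at (400,249). I'll go down and push it.

>>> drive_tool:
  targets:
    - [24,[0,0,-20],0]
    - [24,[0,0,-36],0]
    - [24,[0,0,-46],0]
    - [24,[6,-3,-46],0]
    - [24,[11,-6,-46],0]

```text
time: 4.98
position: [0.4994, 0.0825, 0.1637]
tool_rot: [0.971, -0.239, 0.001, -0.003]
force: [0.4, 0.3, 0.3]
gripper_width: 0.0206
```

>>> drive_tool:
  targets:
    - [24,[8,-6,0],0]
    - [24,[16,-12,0],0]
    - [24,[24,-18,0],0]
    - [24,[32,-24,0],0]
    - [24,[40,-30,0],0]

```text
time: 5.4
position: [0.5406, 0.0515, 0.1641]
tool_rot: [0.971, -0.24, 0.001, -0.003]
force: [0.2, 0.7, 0.3]
gripper_width: 0.0207
```

>>> drive_tool:
  targets:
    - [24,[8,-6,0],0]
    - [24,[16,-12,0],0]
    - [24,[24,-18,0],0]
    - [24,[31,-24,0],0]
    - [24,[35,-27,0],0]

```text
time: 5.82
position: [0.5767, 0.0232, 0.1641]
tool_rot: [0.971, -0.24, 0.002, -0.003]
force: [-0.8, -1.1, 0.4]
gripper_width: 0.0204
```

Run:
```python
from h import *
f,K,M=snap('wrist','w7.png');np.savez('c7.npz',K=K,M=M)
s=readout.get_state();r=R.from_quat(s['tool_rot']).as_matrix();print(s['position'],np.degrees(np.arctan2(r[1,0],r[0,0])),s['time'],s['force'])
g=cv2.GaussianBlur(cv2.cvtColor(f,cv2.COLOR_RGB2GRAY),(5,5),1)
c=cv2.HoughCircles(g,cv2.HOUGH_GRADIENT,1.2,60,param1=60,param2=18,minRadius=31,maxRadius=41)
for u in c[0][:6]: print(u.round(),ray(K,M,u[:2],.1)[:2].round(4), np.round(ray(K,M,u[:2],.1)[:2]-s['position'][:2],4))
```

```text
[0.57708593 0.02282709 0.16411711] -27.81847279109008 5.8667 [ 0.2934904  -0.16573943  0.08210861]
[254. 203.  36.] [0.6    0.0116] [ 0.0229 -0.0113]
[461. 226.  38.] [ 0.5427 -0.0725] [-0.0343 -0.0953]
[157. 308.  40.] [0.5728 0.0843] [-0.0043  0.0615]
```

>>> drive_tool:
  targets:
    - [24,[-4,-1,0],7]
    - [24,[-5,-4,0],14]
    - [24,[-6,-8,0],21]
    - [24,[-6,-11,0],28]
    - [24,[-6,-14,0],35]

```text
time: 6.28
position: [0.5708, 0.0089, 0.1641]
tool_rot: [0.998, 0.066, 0.001, -0.003]
force: [-0.8, 0.6, -0.4]
gripper_width: 0.0202
```

>>> drive_tool:
  targets:
    - [24,[3,-2.5,0],5]
    - [24,[10,-1.5,0],5]
    - [24,[18,0,0],5]
    - [24,[20,0,0],5]
    - [24,[20,0,0],5]

```text
time: 6.7
position: [0.5918, 0.0097, 0.1642]
tool_rot: [0.994, 0.109, 0.001, -0.003]
force: [1.2, -0.2, 0.8]
gripper_width: 0.0203
```

Run:
```python
from h import *
f,K,M=snap('wrist','w8.png')
s=readout.get_state();r=R.from_quat(s['tool_rot']).as_matrix();print(s['position'],np.degrees(np.arctan2(r[1,0],r[0,0])),s['time'],s['force'])
g=cv2.GaussianBlur(cv2.cvtColor(f,cv2.COLOR_RGB2GRAY),(5,5),1)
c=cv2.HoughCircles(g,cv2.HOUGH_GRADIENT,1.2,60,param1=60,param2=18,minRadius=31,maxRadius=41)
for u in c[0][:6]: print(u.round(),ray(K,M,u[:2],.1)[:2].round(4), np.round(ray(K,M,u[:2],.1)[:2]-s['position'][:2],4))
```

```text
[0.59118539 0.00955738 0.1639858 ] 12.511729258868929 6.75 [ 0.3923077  -0.56164146  0.08328421]
[254. 201.  36.] [0.6181 0.016 ] [0.0269 0.0065]
```

>>> drive_tool:
  targets:
    - [24,[8,0,0],0]
    - [24,[16,1,0],0]
    - [24,[23,2,0],0]
    - [24,[30,3,0],0]
    - [24,[30,3,0],0]

```text
time: 7.17
position: [0.6214, 0.0127, 0.1636]
tool_rot: [0.994, 0.109, -0.0, -0.003]
force: [-2.3, -0.8, 0.4]
gripper_width: 0.0206
```

Run:
```python
from h import *
f,K,M=snap('wrist','w9.png');g,_,_=snap('side')
s=readout.get_state();r=R.from_quat(s['tool_rot']).as_matrix();print(s['position'],np.degrees(np.arctan2(r[1,0],r[0,0])),s['time'],s['force'])
cv2.imwrite('pics/w9b.png',np.hstack([f[0:384],g[50:300,180:440].repeat(1,0) if 0 else cv2.resize(g[60:252,200:320],(240,384))])[:,:,::-1])
```

```text
[0.62117402 0.01263527 0.16366124] 12.511348611839507 7.2667 [-1.66132689 -0.21158052  0.12492446]
```

View pics/w9b.png

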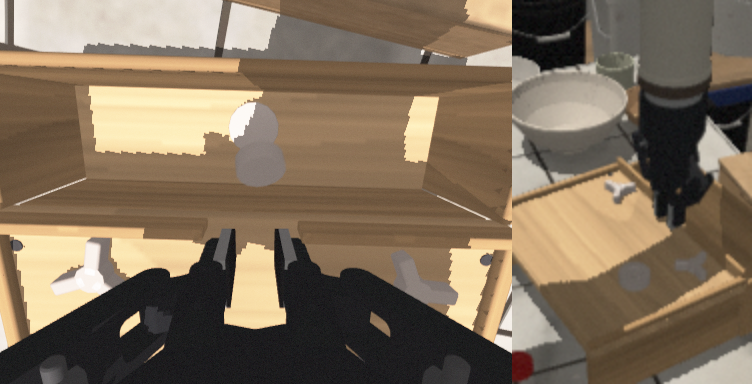

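Both discs lie in the slot, at (252,125) and (260,165), and the stilts have not moved. Next is disc_2, approached from its right rear.

>>> drive_tool:
  targets:
    - [24,[-3,0,30],0]
    - [24,[-10,-8,46],0]
    - [24,[-30,-28,46],7]
    - [24,[-55,-56,46],14]
    - [24,[-80,-84,46],21]

```text
time: 7.68
position: [0.5412, -0.0712, 0.2103]
tool_rot: [0.956, 0.292, 0.001, -0.003]
force: [-0.3, -1.5, 0.3]
gripper_width: 0.0207
```

>>> drive_tool:
  targets:
    - [24,[-12,-14,0],7]
    - [24,[-24,-28,0],13]
    - [24,[-24,-28,0],13]
    - [24,[-24,-28,0],13]
    - [24,[-24,-28,0],13]

```text
time: 8.1
position: [0.5181, -0.0985, 0.2108]
tool_rot: [0.917, 0.398, 0.002, -0.003]
force: [-0.1, -0.2, 0.1]
gripper_width: 0.0204
```

```bash
cat > look.py <<'E'
from h import *
import sys
f,K,M=snap('wrist',sys.argv[1])
s=readout.get_state();r=R.from_quat(s['tool_rot']).as_matrix();print(s['position'],np.degrees(np.arctan2(r[1,0],r[0,0])),s['time'],s['force'],s['joint_positions'][6])
g=cv2.GaussianBlur(cv2.cvtColor(f,cv2.COLOR_RGB2GRAY),(5,5),1)
c=cv2.HoughCircles(g,cv2.HOUGH_GRADIENT,1.2,60,param1=60,param2=18,minRadius=24,maxRadius=41)
for u in ([] if c is None else c[0][:6]): print(u.round(),ray(K,M,u[:2],.1)[:2].round(4), np.round(r.T@(ray(K,M,u[:2],.1)-s['position']),4))
E
python3 look.py w10.png
```

```text
[ 0.51823547 -0.09806023  0.21069677] 46.97042121073458 8.15 [-0.78762474  0.07434057 -0.22300742] -0.7720596676670126
[255. 163.  27.] [ 0.5443 -0.0708] [0.0371 0.0008 0.1109]
[369. 217.  35.] [ 0.5744 -0.1475] [0.0016 0.0751 0.1104]
[255. 301.  27.] [ 0.477  -0.1427] [-0.0614  0.0007  0.1104]
[471. 160.  24.] [ 0.6429 -0.161 ] [0.0385 0.1345 0.1104]
[154. 298.  31.] [ 0.4261 -0.0926] [-0.0595 -0.0707  0.1106]
```

>>> drive_tool:
  targets:
    - [24,[0,0,-20],0]
    - [24,[0,0,-36],0]
    - [24,[0,0,-46],0]
    - [24,[4,4,-46],0]
    - [24,[8,8,-46],0]

```text
time: 8.57
position: [0.5266, -0.089, 0.1643]
tool_rot: [0.917, 0.399, 0.001, -0.003]
force: [0.4, -0.3, 0.0]
gripper_width: 0.0203
```

>>> drive_tool:
  targets:
    - [24,[6,8,0],0]
    - [24,[12,17,0],0]
    - [24,[18,26,0],0]
    - [24,[24,35,0],0]
    - [24,[30,44,0],0]

```text
time: 8.98
position: [0.5576, -0.0435, 0.1648]
tool_rot: [0.917, 0.399, 0.002, -0.003]
force: [-0.3, 0.1, 0.2]
gripper_width: 0.0205
```

>>> drive_tool:
  targets:
    - [24,[6,9,0],0]
    - [24,[12,18,0],0]
    - [24,[17,26,0],0]
    - [24,[21,32,0],0]
    - [24,[23,34,0],0]

```text
time: 9.4
position: [0.5812, -0.0078, 0.1648]
tool_rot: [0.917, 0.4, 0.002, -0.003]
force: [-0.7, 0.7, 0.5]
gripper_width: 0.0206
```

```bash
python3 look.py w11.png
```

```text
[ 0.58128097 -0.00811446  0.16479773] 47.11672293077099 9.45 [-0.28219458  0.09195262  0.24825896] -0.9776809390193619
[256. 202.  35.] [0.5996 0.011 ] [0.0261 0.0007 0.065 ]
[325.  79.  26.] [0.659  0.0317] [0.0817 0.0301 0.0652]
[171.  99.  35.] [0.6043 0.0711] [ 0.0733 -0.0368  0.0654]
[157. 305.  38.] [0.5218 0.005 ] [-0.0313 -0.0522  0.0648]
[473.  55.  33.] [ 0.7109 -0.0036] [0.0911 0.0922 0.065 ]
[242. 291.  35.] [ 0.5611 -0.0195] [-0.0225 -0.0068  0.0647]
```

>>> drive_tool:
  targets:
    - [24,[-4,0.5,0],-7]
    - [24,[-6,3,0],-14]
    - [24,[-8,6.5,0],-21]
    - [24,[-9,10,0],-28]
    - [24,[-10,13,0],-35]

```text
time: 9.87
position: [0.5709, 0.0043, 0.1647]
tool_rot: [0.995, 0.102, 0.003, -0.002]
force: [0.1, 0.7, -0.6]
gripper_width: 0.0204
```

>>> drive_tool:
  targets:
    - [24,[4,0.5,0],0]
    - [24,[11,1,0],0]
    - [24,[18,2,0],0]
    - [24,[20,2.5,0],0]
    - [24,[20,2.5,0],0]

```text
time: 10.28
position: [0.592, 0.0066, 0.1647]
tool_rot: [0.995, 0.102, 0.003, -0.002]
force: [-0.6, 0.0, 0.9]
gripper_width: 0.0206
```

```bash
python3 look.py w12.png
```

```text
[0.59141936 0.00651535 0.16458355] 11.745233661435106 10.3333 [-0.13956269  0.00097156  0.36875371] -1.537160714230202
[256. 200.  35.] [0.6194 0.0115] [0.028  0.0011 0.0648]
[251.  82.  25.] [0.6707 0.0244] [ 0.0809 -0.0011  0.0651]
[477. 199.  39.] [ 0.6415 -0.0916] [0.0287 0.1065 0.0643]
[ 43. 205.  39.] [0.5959 0.1119] [ 0.0255 -0.1019  0.0652]
[190. 203.  33.] [0.6111 0.0422] [ 0.0261 -0.0307  0.0649]
[157. 301.  32.] [0.5543 0.0517] [-0.0276 -0.0515  0.0646]
```

>>> drive_tool:
  targets:
    - [24,[8,2,0],0]
    - [24,[16,3.5,0],0]
    - [24,[23,5,0],0]
    - [24,[30,6,0],0]
    - [24,[30,6,0],0]

```text
time: 10.75
position: [0.6216, 0.0127, 0.1641]
tool_rot: [0.995, 0.102, 0.002, -0.003]
force: [-2.0, -0.0, 1.1]
gripper_width: 0.0202
```

>>> drive_tool:
  targets:
    - [24,[-3,0,25],0]
    - [24,[-10,0,55],0]
    - [24,[-25,0,85],0]
    - [24,[-40,0,110],0]
    - [24,[-40,0,110],0]

```text
time: 11.17
position: [0.5826, 0.0133, 0.2798]
tool_rot: [0.995, 0.103, 0.006, -0.002]
force: [0.5, -0.6, -0.1]
gripper_width: 0.0202
```

```bash
python3 look.py w13.png; python3 -c "
import cv2;cv2.imwrite('pics/w13b.png',cv2.resize(cv2.imread('pics/w13.png'),(800,600)))"
```

```text
[0.58272787 0.01300036 0.2776131 ] 11.776421731101529 11.2167 [-0.28101578  0.63950196 -0.11655145] -1.51491469996932
[229.  71.  38.] [0.6777 0.0544] [ 0.0996 -0.0206  0.1787]
[157. 304.  36.] [0.454  0.0849] [-0.1132 -0.0961  0.1768]
[125.  93.  36.] [0.6446 0.1334] [ 0.0833 -0.1046  0.1788]
[153. 167.  39.] [0.5885 0.1043] [ 0.0224 -0.0876  0.1781]
[448.  82.  38.] [ 0.7057 -0.1195] [0.0915 0.1554 0.1781]
[437. 273.  33.] [ 0.5427 -0.1723] [-0.0788  0.1738  0.1763]
```

View pics/w13b.png

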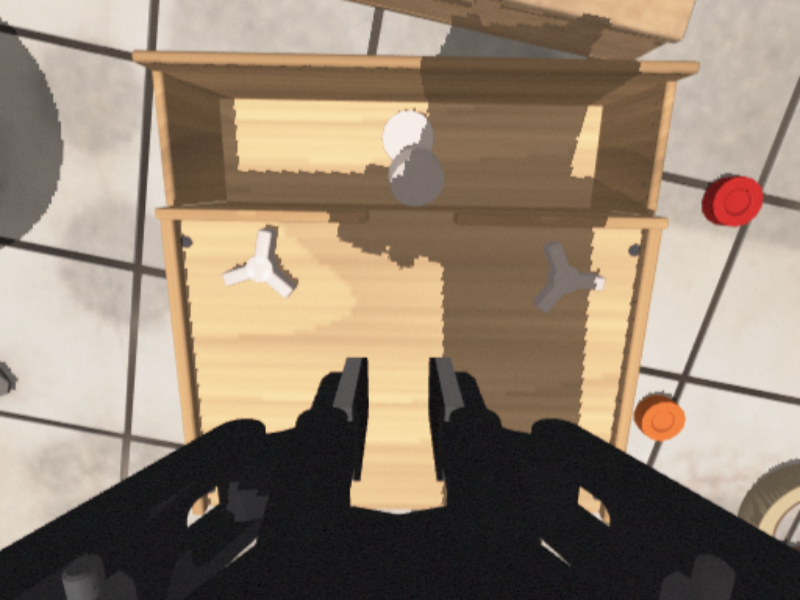

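The deck and gate are clear, but only two discs show in the slot, so one must be underneath. I'll take an enlarged crop to check they are all down and settled.

>>> drive_tool:
  targets:
    - [24,[12,-8,10],0]
    - [24,[24,-16,20],0]
    - [24,[36,-24,30],0]
    - [24,[36,-24,30],0]
    - [24,[36,-24,30],0]

```text
time: 11.63
position: [0.6191, -0.0114, 0.3066]
tool_rot: [0.995, 0.102, 0.005, -0.002]
force: [-0.6, -0.1, -0.9]
gripper_width: 0.0208
```

Run:
```python
from h import *
f,K,M=snap('wrist','w14.png');g,_,_=snap('side','sd14.png')
cv2.imwrite('pics/w14b.png',np.vstack([cv2.resize(f[20:190,130:390],(780,340*780//520)),np.hstack([cv2.resize(g[120:300,180:420],None,fx=0.38,fy=0.38)]*1+[np.zeros((68,780-91,3),np.uint8)])])[:578,:,::-1])
```

```text
(no output)
```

View pics/w14b.png

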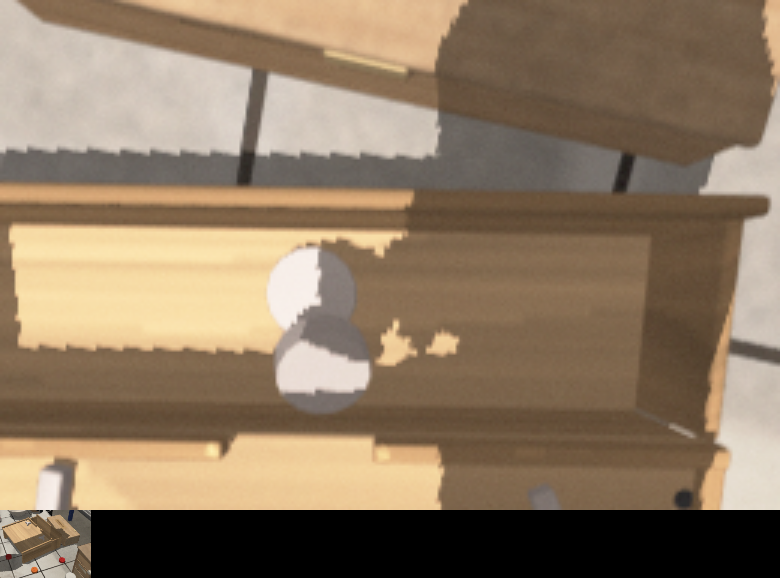

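Run:
```python
from h import *
f,_,_=snap('wrist'); a=cv2.imread('pics/w14.png')[:,:,::-1]
print('change in slot view', np.abs(f.astype(int)-a)[60:170,200:270].mean())
print(ticket.finish_job())
```

```text
change in slot view 15.270865800865801
the job is handed in; nothing more can be done
None
```

I pushed the three white spacers (disc_1, disc_0, disc_2) through the gate one at a time with the part-open fingertips. I then raised the arm clear and handed the job in at about 12 s. The largest wrist force I read was about 3 N.

- **Deck and stilts:** the last pictures show an empty deck before the gate and both stilts where they lay. Part of the deck was hidden behind the gripper.
- **Spacers in the slot:** only two of the three are visible. The nearer one looks about 9% larger than the far one, against 4% before the last push. That fits disc_2 lying on top of disc_0, so I infer the third disc is underneath rather than having seen it.
- **A check that disagreed:** I compared the slot view just before hand-in with the one shortly before it, and the mean change was 15 grey levels, not near zero. The arm and its shadow were still settling, but I handed in within the same script without looking into it, so I did not prove that the stack was at rest.

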